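# Set the tea cups on their saucers

### The job

Put the three round tea cups on the saucers of their own colour, one cup upright in the middle of each saucer: red on red, blue on blue, yellow on yellow. Set them down without dropping them. Leave the saucers, the square spice tins, the black bowl and the plastic jar where they are.

Things in the scene. Friction and masses are not known exactly. Their poses are not given: they have to be found in the camera images.
- cup_red: glossy red ceramic tea cup, round, open at the top, without a handle: 64 mm tall, outside 58 mm across from 12 mm above its foot to the rim (straight sides), foot 48 mm across, wall 4 mm, about 0.1 to 0.2 kg; it stands upright on the shelf (top of the shelf: z = 0). Origin: centre of the underside; z up along its axis.
- cup_blue: glossy blue ceramic tea cup, round, open at the top, without a handle: 64 mm tall, outside 58 mm across from 12 mm above its foot to the rim (straight sides), foot 48 mm across, wall 4 mm, about 0.1 to 0.2 kg; it stands upright on the shelf (top of the shelf: z = 0). Origin: centre of the underside; z up along its axis.
- cup_yellow: glossy yellow ceramic tea cup, round, open at the top, without a handle: 64 mm tall, outside 58 mm across from 12 mm above its foot to the rim (straight sides), foot 48 mm across, wall 4 mm, about 0.1 to 0.2 kg; it stands upright on the shelf (top of the shelf: z = 0). Origin: centre of the underside; z up along its axis.
- saucer_red: red saucer that belongs to the red cup: loose flat round disc 94 mm across and 10 mm thick with a flat top, a thin pale ring 68 mm across marking its middle, 0.22 kg; lies on the shelf. Origin: centre of the underside; z up, so a cup that stands on it has its origin 10 mm above the saucer's.
- saucer_blue: blue saucer that belongs to the blue cup: loose flat round disc 94 mm across and 10 mm thick with a flat top, a thin pale ring 68 mm across marking its middle, 0.22 kg; lies on the shelf. Origin: centre of the underside; z up, so a cup that stands on it has its origin 10 mm above the saucer's.
- saucer_yellow: yellow saucer that belongs to the yellow cup: loose flat round disc 94 mm across and 10 mm thick with a flat top, a thin pale ring 68 mm across marking its middle, 0.22 kg; lies on the shelf. Origin: centre of the underside; z up, so a cup that stands on it has its origin 10 mm above the saucer's.
- tin_red: square spice tin, a steel box with a flat red lid: 52 x 52 mm across at the lid, 66 mm tall, loose, 0.13 kg, not to be moved. Origin: centre of the underside; z up, x and y along its sides.
- tin_blue: square spice tin, a steel box with a flat blue lid: 52 x 52 mm across at the lid, 66 mm tall, loose, 0.13 kg, not to be moved. Origin: centre of the underside; z up, x and y along its sides.
- bowl: matte black ceramic bowl, empty, 120 mm across the rim and 55 mm tall, loose, not to be moved; at the far side of the shelf. Origin: centre of the underside; z up.
- jar: empty clear plastic jar with a white screw lid, 80 mm across and 93 mm tall, loose, not to be moved; at the far side of the shelf. Origin: centre of the underside; z up.
Mind the look-alikes: they are no part of the job. What is shaped like the cup_blue but green or turquoise is not meant. Leave any turquoise look-alike of the cup_yellow alone.

How it is judged:
By the outcome, as a careful person would: the job done as asked, in the order asked, and still so for the second after the job is handed in, with the robot touching nothing.
It also fails if it takes over 88 s, if anything falls off the work surface, if the arm or the gripper's body presses on something with over 40 N, if the wrist force passes 120 N, or if a joint passes its speed limit or range.

### The arm

A 6-joint arm with a two-finger parallel gripper is mounted at the origin on the work surface. World frame = base frame: x ahead of the robot, y to its left, z up, the work surface at z = 0. Lengths are in m, angles in rad, forces in N, time in s.
With the tool pointing down it reaches from about 0.275 to 1 m from the base axis. Payload 8.4 kg.
Tool frame: the origin (TCP) lies midway between the tips of the shut fingers; the grasp point (between the pads) lies 19 mm behind it; z points along the fingers, y is the direction in which the jaws open and shut (so a half turn about z gives the same grasp; the last joint's range is limited). The gripper opens to 85 mm and grips with 20 to 120 N. Pads are 22 mm wide; open, the fingers measure 114 mm over their backs; the gripper's body (76 mm by 85 mm) begins 54 mm behind the grasp point. The pads swing forward as they close: fully open they stand 13 mm farther back than shut.
Start: joints at [1.119, 0.353, 1.633, -0, 1.155, -0.002], TCP at [0.272, 0.563, 0.231] pointing down, gripper open.
Joint ranges: [-2.63, 2.63], [-0.92, 2.1], [0.06, 2.66], [-1.3, 4.44], [0, 2.69], [-3.02, 3.02]. Speed limits (rad/s): [2.22, 2.22, 2.79, 3.14, 3.14, 3.14].

### API

Orientations are given as a 3x3 rotation matrix whose columns are the frame's x, y, z axes.
In Python, from cell import env gives the robot as it stands.
- The arm moves only by the tool arm_command, never from a script. Its argument "increments" is a list of rows, each a list of 3 entries, a list of its own where there are three numbers: the shift along the tool's x, y, z in m, then the turn, a rotation vector about the tool's x, y, z in degrees, then the opening, from -1 (shut) to 1 (fully open). A call has exactly 5 rows; each row is the pose to reach, as a shift and turn from the pose measured when the call began, along the tool's axes at that moment; what a row does not reach only later rows make up. A row lasts 1/12 s, in which the tool goes at most 41.7 mm and 7.16 degrees, less where a joint would pass 70% of its speed; a pose out of reach is approached as far as the arm can. A call with a gripper value outside its range is refused whole. The fingers move at their own pace and stop on an object; "squeeze" is the grip in N (left out, the last holds). Time passes only in rows, so rows that repeat a pose let the fingers close, or fill a call up. It gives the time, the measured TCP pose, the force and the opening at its end, in the units of the state.
- env.observe(): the state, without advancing time (a new reading comes with each control period).
- env.grab_frame(name): name is "side" or "top"; returns the picture (480x640x3 uint8, blue, green, red); there is no depth.
- env.camera_params(name): a dict with "fov_y" (degrees; the focal length in pixels is half the picture's height over the tangent of half this angle, whatever the lens; pixels are square), "cx", "cy" (the principal point, pixels), "eye" and "attitude" of the camera in the world. Camera axes: x right, y down, z forward; pixel columns grow to the right and rows downward; lengths in m; the calibration is good to about 2 mm. A picture is of the moment at which its call begins. camera_params takes no time and is no camera call.
- env.sign_off(): hands the job in, once; it reports no verdict.
The state is a dict: "t": time; "joints": joint angles; "joint_vel": joint speeds; "effort": joint torques, N m; "tool_pos": TCP position; "tool_rot": TCP orientation; "contact_force": force on the tool from outside, world axes, zero at the start; "wrist_torque": the same for the moment, N m; "width": finger opening in m.
Only numpy, scipy, OpenCV 4.12 (cv2) and the standard library are available. Lean on these libraries where they do the work, as an engineer would, in place of code of your own. Each camera call takes 0.05 s, during which the arm holds its last target. There are 200 camera calls.

## Working session

There is one attempt and no reset: what is moved stays moved. The work goes in short steps, Python scripts to look and compute and a tool call to move; the robot and the scene stay as the last step left them, time stands still between calls to the robot, and variables do not carry over. Pictures are saved under pics/ and viewed, about 12 in all and at most 16, crops included, and the job is handed in when it is done.

Besides the shell and the picture viewer there is one more tool, called after "Call:" as name(argument=value, ...) on one line, values as JSON. arm_command: Moves the arm, as the interface text tells. Its arguments: {"type":"object","properties":{"increments":{"type":"array"},"squeeze":{"type":"number"}},"required":["increments"]}

```bash
mkdir -p pics; ls
python3 - <<'E'
from cell import env
import cv2
for n in("top","side"):
    cv2.imwrite(f"pics/{n}0.png",env.grab_frame(n)); print(n,env.camera_params(n))
s=env.observe(); print(s['t'],s['tool_pos'],s['tool_rot'],s['width'])
E
```

```text
pics
top {'fov_y': 54.22989550424107, 'cx': 314.38765847868507, 'cy': 234.66273104206115, 'eye': array([0.47291835, 0.01939379, 1.02125997]), 'attitude': array([[-0.02331643, -0.99558569,  0.09091471],
       [-0.99935799,  0.02073681, -0.02921625],
       [ 0.027202  , -0.09153757, -0.99543002]])}
side {'fov_y': 50.809581903579826, 'cx': 315.303311979877, 'cy': 237.89399422622185, 'eye': array([0.50011512, 0.74118559, 0.70853018]), 'attitude': array([[-0.99465524, -0.08340055,  0.06087115],
       [-0.10126981,  0.67303972, -0.7326404 ],
       [ 0.02013391, -0.73488902, -0.67788845]])}
0.1 [0.27155309 0.56244765 0.23062972] [[-9.00535205e-01  4.34782756e-01 -5.46759199e-04]
 [ 4.34783100e-01  9.00534503e-01 -1.12510099e-03]
 [ 3.20101618e-06 -1.25091471e-03 -9.99999218e-01]] 0.08533246503497069
```

View pics/top0.png

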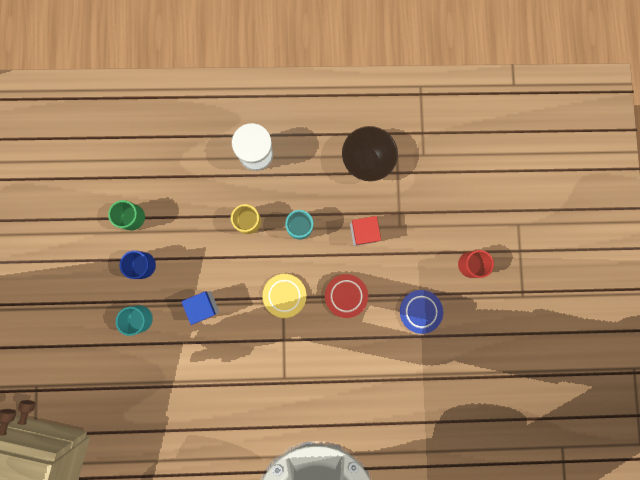

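View pics/side0.png

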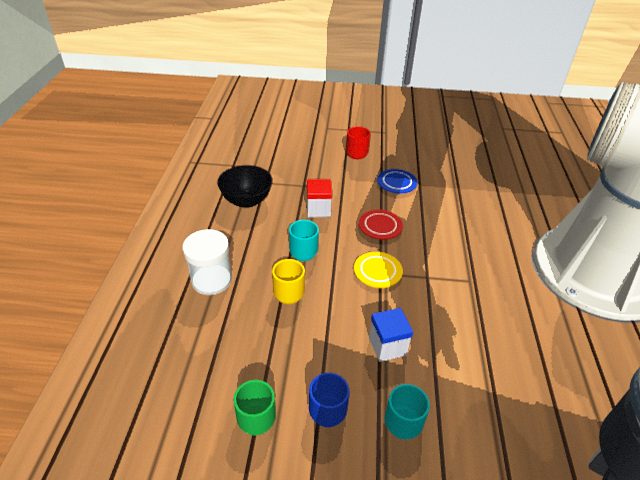

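The top view shows the cups' rims at red (480,264), blue (137,265) and yellow (245,218). The saucers are at yellow (284,296), red (346,296) and blue (421,312). The look-alikes are green (124,214), turquoise (134,320) and turquoise (299,224). The side view agrees with this. Next I fit silhouettes.

```bash
cat > h.py <<'E'
from cell import env
import cv2,numpy as np
from scipy.optimize import least_squares
def cam(n):
    c=env.camera_params(n);f=240/np.tan(np.radians(c['fov_y']/2));return c,f
def proj(n,P):
    c,f=cam(n);q=(np.asarray(P)-c['eye'])@c['attitude'];return np.c_[q[:,0]/q[:,2]*f+c['cx'],q[:,1]/q[:,2]*f+c['cy']]
def ray(n,uv,z):
    c,f=cam(n);d=c['attitude']@np.array([(uv[0]-c['cx'])/f,(uv[1]-c['cy'])/f,1]);return c['eye']+d*(z-c['eye'][2])/d[2]
def stat(hull):
    m=cv2.moments(hull.astype(np.float32));return np.array([m['m10'],m['m01']])/m['m00'],m['m00']
def circ(x,y,z,r):
    a=np.linspace(0,2*np.pi,60);return np.c_[x+r*np.cos(a),y+r*np.sin(a),0*a+z]
def model(kind,x,y,z0=0):
    if kind=='saucer': return np.r_[circ(x,y,0,.047),circ(x,y,.01,.047)]
    if kind=='cup': return np.r_[circ(x,y,z0,.024),circ(x,y,z0+.012,.029),circ(x,y,z0+.064,.029)]
def blob(img,hue,seed,smin=110,r=45):
    h=cv2.cvtColor(img,cv2.COLOR_BGR2HSV)
    d=np.abs((h[...,0].astype(int)-hue+90)%180-90)
    m=((d<9)&(h[...,1]>smin)&(h[...,2]>40)).astype(np.uint8)
    k=np.zeros_like(m);cv2.circle(k,tuple(seed),r,1,-1);m&=k
    n,l,s,c=cv2.connectedComponentsWithStats(m)
    i=1+np.argmax(s[1:,4]);return cv2.convexHull(np.argwhere(l==i)[:,::-1].astype(np.int32)).reshape(-1,2)
def fit(n,img,kind,hue,seed,z0=0,smin=110,r=45):
    hb=blob(img,hue,seed,smin,r);c,A=stat(hb)
    g=lambda p:stat(cv2.convexHull(proj(n,model(kind,*p,z0)).astype(np.float32)).reshape(-1,2))
    s=least_squares(lambda p:g(p)[0]-c,ray(n,seed,.03)[:2])
    return s.x,A/g(s.x)[1]
E
python3 - <<'E'
from h import *
T=cv2.imread('pics/top0.png');S=cv2.imread('pics/side0.png')
J={'cup_red':('cup',0,(478,264),(358,143)),'cup_blue':('cup',116,(137,265),(329,400)),'cup_yellow':('cup',25,(245,218),(289,281)),
'saucer_red':('saucer',0,(346,296),(381,224)),'saucer_blue':('saucer',114,(421,312),(397,181)),'saucer_yellow':('saucer',27,(284,296),(378,270)),
'cup_g':('cup',65,(126,214),(255,407)),'cup_t1':('cup',90,(134,320),(407,411)),'cup_t2':('cup',90,(299,224),(304,240))}
for k,(kd,h,a,b) in J.items():
    for n,I,s in(('top',T,a),('side',S,b)):
        hue=int(np.median(cv2.cvtColor(I,cv2.COLOR_BGR2HSV)[s[1]-8:s[1]+8,s[0]-8:s[0]+8,0])) if h else 0
        sm=170 if h in(0,25) else 110
        x,r=fit(n,I,kd,hue,s,smin=sm); print(k,n,hue,x.round(4),'area ratio',round(r,2))
for k,u in(('tinr',(367,230)),('tinb',(199,308))): print(k,ray('top',u,.066).round(3))
E
```

```text
cup_red top 0 [ 0.4935 -0.348 ] area ratio 0.85
cup_red side 0 [ 0.4919 -0.3502] area ratio 0.95
cup_blue top 113 [0.5079 0.3586] area ratio 0.89
cup_blue side 113 [0.5068 0.3583] area ratio 0.93Traceback (most recent call last):
  File "<stdin>", line 10, in <module>
  File "h.py", line 25, in fit
    hb=blob(img,hue,seed,smin,r);c,A=stat(hb)
  File "h.py", line 23, in blob
    i=1+np.argmax(s[1:,4]);return cv2.convexHull(np.argwhere(l==i)[:,::-1].astype(np.int32)).reshape(-1,2)
        ~~~~~~~~~^^^^^^^^^
    return _wrapfunc(a, 'argmax', axis=axis, out=out, **kwds)
    return bound(*args, **kwds)
ValueError: attempt to get argmax of an empty sequence
```

Run:
```python
from h import *
T=cv2.imread('pics/top0.png');S=cv2.imread('pics/side0.png')
J={'cup_yellow':('cup',25,(245,218),(289,281)),
'saucer_red':('saucer',0,(346,296),(381,224)),'saucer_blue':('saucer',114,(421,312),(397,181)),'saucer_yellow':('saucer',27,(284,296),(378,270)),
'cup_g':('cup',65,(126,214),(255,407)),'cup_t1':('cup',90,(134,320),(407,411)),'cup_t2':('cup',90,(299,224),(304,240))}
for k,(kd,h,a,b) in J.items():
    for n,I,s in(('top',T,a),('side',S,b)):
        p=cv2.cvtColor(I,cv2.COLOR_BGR2HSV)[s[1]-8:s[1]+8,s[0]-8:s[0]+8].reshape(-1,3)
        med=np.median(p,0); hue=int(med[0]) if h else 0
        sm=130 if h in(0,25) else 100
        x,r=fit(n,I,kd,hue,s,smin=sm,r=28 if n=='top' else 38); print(k,n,med,x.round(4),'area ratio',round(r,2))
for k,u in(('tinr',(367,230)),('tinb',(199,308))): print(k,ray('top',u,.066).round(3))
```

```text
cup_yellow top [ 23. 153. 176.] [0.5986 0.1339] area ratio 0.96
cup_yellow side [ 26. 255. 249.] [0.5972 0.1335] area ratio 0.98
saucer_red top [  2. 169. 175.] [ 0.4328 -0.0755] area ratio 0.98
saucer_red side [  1. 208. 181.] [ 0.4306 -0.0802] area ratio 0.9
saucer_blue top [116. 138. 151.] [ 0.3948 -0.2366] area ratio 0.92
saucer_blue side [113. 202. 150.] [ 0.393  -0.2416] area ratio 0.83
saucer_yellow top [ 25. 131. 255.] [0.4362 0.0582] area ratio 1.04
saucer_yellow side [ 29. 255. 255.] [0.4344 0.0537] area ratio 0.9
cup_g top [ 66. 139. 116.] [0.6115 0.3824] area ratio 0.89
cup_g side [ 68. 198.  97.] [0.6105 0.382 ] area ratio 0.93
cup_t1 top [ 89. 150. 128.] [0.3953 0.3648] area ratio 0.9
cup_t1 side [ 89. 248. 106.] [0.394  0.3642] area ratio 0.94
cup_t2 top [ 87. 108. 133.] [0.585  0.0225] area ratio 0.87
cup_t2 side [ 89. 255. 189.] [0.5833 0.0213] area ratio 0.92
tinr [ 0.568 -0.117  0.066]
tinb [0.417 0.226 0.066]
```

Call:
arm_command(increments=[[[-0.026,-0.031,0],[0,0,-5.2],1],[[-0.051,-0.062,0],[0,0,-10.3],1],[[-0.077,-0.094,0],[0,0,-15.5],1],[[-0.102,-0.125,0],[0,0,-20.6],1],[[-0.128,-0.156,0],[0,0,-25.8],1]], squeeze=30)

```text
t: 0.52
tool_pos: [0.3187, 0.3644, 0.2304]
tool_rot: [[-1.0, -0.006, -0.001], [-0.006, 1.0, -0.002], [0.001, -0.002, -1.0]]
contact_force: [0.3, 0.2, 0.6]
width: 0.0852
```

Run:
```python
from h import *
T=cv2.imread('pics/top0.png')
# ring centres: pale pixels near saucer centre, circle fit on plane z=.01
for k,a in(('red',(346,296)),('blue',(421,312)),('yellow',(284,296))):
    h=cv2.cvtColor(T,cv2.COLOR_BGR2HSV);v=h[...,1].astype(int)
    yy,xx=np.mgrid[:480,:640];rr=np.hypot(xx-a[0],yy-a[1]);sel=(rr<19)&(rr>11)
    thr=np.percentile(v[sel],28);p=np.argwhere(sel&(v<=thr))[:,::-1]
    w=np.array([ray('top',q,.01)[:2] for q in p])
    s=least_squares(lambda c:np.hypot(*(w-c[:2]).T)-c[2],[*w.mean(0),.034],loss='soft_l1',f_scale=.002)
    print(k,s.x.round(4))
```

```text
red [ 0.4326 -0.0751  0.0324]
blue [ 0.3949 -0.2359  0.0324]
yellow [0.4363 0.058  0.0324]
```

Call:
arm_command(increments=[[[-0.009,-0.036,0],[0,0,0],1],[[-0.018,-0.072,0],[0,0,0],1],[[-0.027,-0.108,0],[0,0,0],1],[[-0.036,-0.144,0],[0,0,0],1],[[-0.045,-0.18,0],[0,0,0],1]])

```text
t: 0.93
tool_pos: [0.3645, 0.1829, 0.2306]
tool_rot: [[-1.0, -0.006, -0.001], [-0.006, 1.0, -0.002], [0.001, -0.002, -1.0]]
contact_force: [1.5, 0.6, -0.8]
width: 0.0853
```

Call:
arm_command(increments=[[[-0.009,-0.036,0],[0,0,0],1],[[-0.018,-0.072,0],[0,0,0],1],[[-0.027,-0.108,0],[0,0,0],1],[[-0.036,-0.144,0],[0,0,0],1],[[-0.045,-0.18,0],[0,0,0],1]])

```text
t: 1.35
tool_pos: [0.4104, 0.0013, 0.2309]
tool_rot: [[-1.0, -0.006, -0.001], [-0.006, 1.0, -0.002], [0.001, -0.002, -1.0]]
contact_force: [1.6, 1.1, 0.2]
width: 0.0852
```

Call:
arm_command(increments=[[[-0.009,-0.036,0],[0,0,0],1],[[-0.018,-0.072,0],[0,0,0],1],[[-0.027,-0.108,0],[0,0,0],1],[[-0.036,-0.144,0],[0,0,0],1],[[-0.045,-0.18,0],[0,0,0],1]])

```text
t: 1.77
tool_pos: [0.4563, -0.1804, 0.231]
tool_rot: [[-1.0, -0.006, -0.001], [-0.006, 1.0, -0.001], [0.001, -0.001, -1.0]]
contact_force: [0.3, -0.0, -0.6]
width: 0.0857
```

Call:
arm_command(increments=[[[-0.009,-0.04,0.01],[0,0,0],1],[[-0.018,-0.08,0.03],[0,0,0],1],[[-0.027,-0.12,0.05],[0,0,0],1],[[-0.036,-0.155,0.075],[0,0,0],1],[[-0.036,-0.169,0.1],[0,0,0],1]])

```text
t: 2.18
tool_pos: [0.495, -0.3533, 0.1317]
tool_rot: [[-1.0, -0.005, 0.003], [-0.005, 1.0, -0.004], [-0.003, -0.004, -1.0]]
contact_force: [0.2, 0.4, 1.0]
width: 0.0856
```

Run:
```python
from h import *
s=env.observe();print(s['t'],s['tool_pos'],s['tool_rot'].round(4))
a=env.grab_frame('top');b=env.grab_frame('side')
cv2.imwrite('pics/p1.png',np.hstack([cv2.resize(a[180:380,400:600],(400,400),interpolation=2),cv2.resize(b[60:260,260:460],(400,400),interpolation=2)]))
```

```text
2.1833 [ 0.49500244 -0.35331685  0.13169708] [[-1.     -0.0045  0.0028]
 [-0.0045  1.     -0.0045]
 [-0.0028 -0.0045 -1.    ]]
```

View pics/p1.png

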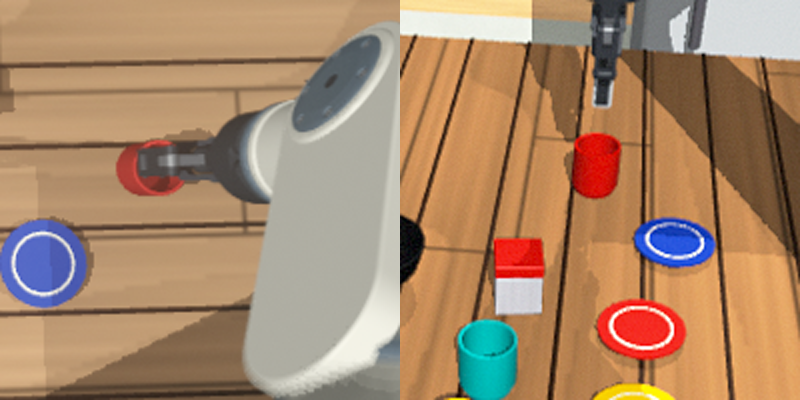

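The left crop shows the gripper over the red cup's rim. In the right crop the near finger stands above the cup, centred. I descend now.

Call:
arm_command(increments=[[[0.001,0.004,0.02],[0,0,0],1],[[0.002,0.004,0.045],[0,0,0],1],[[0.002,0.004,0.07],[0,0,0],1],[[0.002,0.004,0.092],[0,0,0],1],[[0.002,0.004,0.11],[0,0,0],1]])

```text
t: 2.7
tool_pos: [0.4875, -0.3458, 0.0147]
tool_rot: [[-1.0, -0.003, -0.008], [-0.003, 1.0, 0.003], [0.008, 0.003, -1.0]]
contact_force: [-0.1, -0.4, 0.0]
width: 0.0852
```

Call:
arm_command(increments=[[[0,0,0],[0,0,0],0.5],[[0,0,0],[0,0,0],0.2],[[0,0,0],[0,0,0],-0.1],[[0,0,0],[0,0,0],-0.4],[[0,0,0],[0,0,0],-1]], squeeze=30)

```text
t: 3.12
tool_pos: [0.4883, -0.3461, 0.0162]
tool_rot: [[-1.0, -0.003, -0.006], [-0.003, 1.0, 0.002], [0.006, 0.002, -1.0]]
contact_force: [-0.8, -0.3, -1.7]
width: 0.0571
```

Call:
arm_command(increments=[[[0,0,0],[0,0,0],-1],[[0,0,0],[0,0,0],-1],[[0,0,0],[0,0,0],-1],[[0,0,0],[0,0,0],-1],[[0,0,0],[0,0,0],-1]])

```text
t: 3.53
tool_pos: [0.4882, -0.3461, 0.0162]
tool_rot: [[-1.0, -0.003, -0.006], [-0.003, 1.0, 0.002], [0.006, 0.002, -1.0]]
contact_force: [1.5, 0.5, -0.8]
width: 0.0571
```

Call:
arm_command(increments=[[[0,0,-0.015],[0,-0.2,0],-1],[[0,0,-0.04],[0.1,-0.3,0],-1],[[0,0,-0.07],[0.1,-0.3,0],-1],[[0,0,-0.09],[0.1,-0.3,0],-1],[[0,0,-0.1],[0.1,-0.3,0],-1]], squeeze=35)

```text
t: 3.95
tool_pos: [0.4901, -0.3473, 0.1201]
tool_rot: [[-1.0, -0.003, 0.003], [-0.003, 1.0, -0.002], [-0.003, -0.002, -1.0]]
contact_force: [0.6, 0.0, -1.1]
width: 0.0567
```

Run:
```python
from h import *
b=env.grab_frame('side')
s=env.observe();print(s['t'],s['tool_pos'],s['tool_rot'].round(4),s['width'],s['contact_force'])
cv2.imwrite('pics/p2.png',cv2.resize(b[40:240,260:460],(500,500),interpolation=2))
```

```text
4.0 [ 0.49052178 -0.34752123  0.12064685] [[-1.     -0.0031  0.0037]
 [-0.0031  1.     -0.0031]
 [-0.0037 -0.0031 -1.    ]] 0.05643324969337731 [ 1.35495391 -1.34013535  0.43719538]
```

View pics/p2.png

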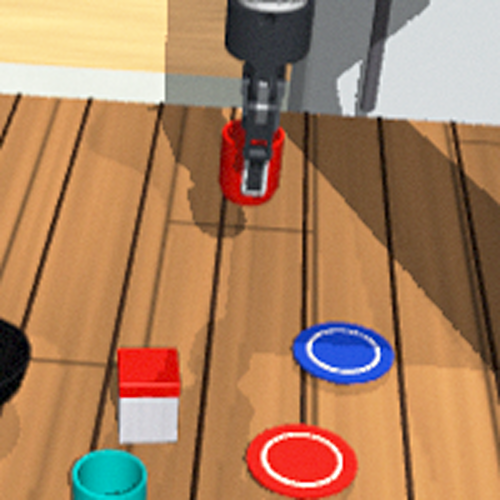

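The red cup hangs upright in the grip (250,165 in the crop). I move above the red saucer.

Call:
arm_command(increments=[[[0.006,0.025,0],[0,0,0],-1],[[0.014,0.06,0],[0,0,0],-1],[[0.022,0.095,0],[0,0,0],-1],[[0.03,0.13,0],[0,0,0],-1],[[0.038,0.165,0],[0,0,0],-1]])

```text
t: 4.42
tool_pos: [0.4506, -0.1811, 0.1193]
tool_rot: [[-1.0, -0.002, 0.003], [-0.002, 1.0, -0.003], [-0.003, -0.003, -1.0]]
contact_force: [0.2, 0.6, -1.7]
width: 0.0573
```

Call:
arm_command(increments=[[[0.008,0.035,0],[0,0,0],-1],[[0.015,0.065,0],[0,0,0],-1],[[0.02,0.088,0],[0,0,0],-1],[[0.023,0.1,0],[0,0,0],-1],[[0.023,0.104,0],[0,0,0],-1]])

```text
t: 4.83
tool_pos: [0.4257, -0.0753, 0.1183]
tool_rot: [[-1.0, -0.004, 0.001], [-0.004, 1.0, -0.002], [-0.001, -0.002, -1.0]]
contact_force: [-0.9, 0.5, -1.9]
width: 0.0571
```

Call:
arm_command(increments=[[[0,0,0],[0,0,0],-1],[[0,0,0],[0,0,0],-1],[[0,0,0],[0,0,0],-1],[[0,0,0],[0,0,0],-1],[[0,0,0],[0,0,0],-1]])

```text
t: 5.25
tool_pos: [0.4259, -0.0759, 0.1182]
tool_rot: [[-1.0, -0.003, 0.001], [-0.003, 1.0, -0.002], [-0.001, -0.002, -1.0]]
contact_force: [0.6, -0.6, -1.3]
width: 0.0567
```

Run:
```python
from h import *
b=env.grab_frame('side')
s=env.observe();print(s['t'],s['tool_pos'],s['tool_rot'].round(4),s['width'],s['contact_force'])
cv2.imwrite('pics/p3.png',b)
z=s['tool_pos'][2]-.0162
u=proj('side',[[s['tool_pos'][0]+.0045,s['tool_pos'][1],z+.032]])[0].astype(int);print(u)
for r in(40,):
  for sm in(130,170): print(fit('side',b,'cup',0,tuple(int(v) for v in u),z0=z,smin=sm,r=r))
cv2.imwrite('pics/p3c.png',cv2.resize(b[100:300,280:480],(500,500),interpolation=2))
```

```text
5.3 [ 0.4258254  -0.07583473  0.11823298] [[-1.0e+00 -3.3e-03  4.0e-04]
 [-3.3e-03  1.0e+00 -1.9e-03]
 [-4.0e-04 -1.9e-03 -1.0e+00]] 0.0567890471686595 [ 1.05999546 -0.93807229 -1.42084369]
[387 175]
(array([ 0.43149959, -0.07655166]), 0.9033673172954454)
(array([ 0.43149959, -0.07655166]), 0.9033673172954454)
```

View pics/p3c.png

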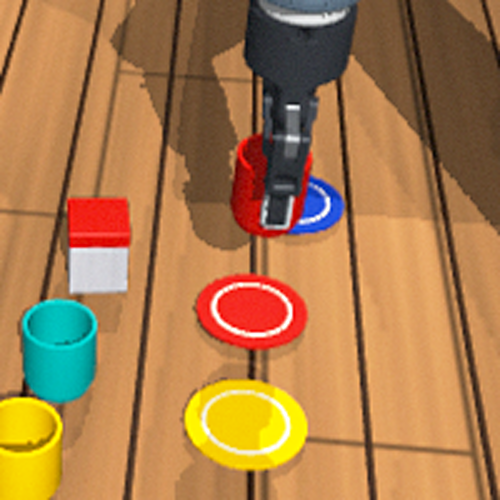

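The cup is held upright with the saucer below it, and the centring is within about 1 mm. I lower it.

Call:
arm_command(increments=[[[0,0,0.015],[0,0,0],-1],[[0,0,0.04],[0,0,0],-1],[[0,0,0.06],[0,0,0],-1],[[0,0,0.073],[0,0,0],-1],[[0,0,0.08],[0,0,0],-1]])

```text
t: 5.72
tool_pos: [0.4251, -0.0762, 0.0367]
tool_rot: [[-1.0, -0.003, -0.002], [-0.003, 1.0, -0.002], [0.002, -0.002, -1.0]]
contact_force: [0.1, 0.2, -1.9]
width: 0.0566
```

Call:
arm_command(increments=[[[0,0,0],[0,0,0],-1],[[0,0,0],[0,0,0],-1],[[0,0,0],[0,0,0],-1],[[0,0,0],[0,0,0],-1],[[0,0,0],[0,0,0],-1]])

```text
t: 6.13
tool_pos: [0.4257, -0.0763, 0.0375]
tool_rot: [[-1.0, -0.003, -0.0], [-0.003, 1.0, -0.002], [0.0, -0.002, -1.0]]
contact_force: [-0.8, -0.6, -0.4]
width: 0.0568
```

Call:
arm_command(increments=[[[0,0.0005,0.003],[0,0,0],-1],[[0,0.001,0.006],[0,0,0],-1],[[0,0.001,0.008],[0,0,0],-1],[[0,0.001,0.01],[0,0,0],-1],[[0,0.001,0.0115],[0,0,0],-1]])

```text
t: 6.55
tool_pos: [0.4256, -0.0753, 0.0257]
tool_rot: [[-1.0, -0.003, -0.0], [-0.003, 1.0, -0.002], [0.0, -0.002, -1.0]]
contact_force: [0.5, -1.7, 10.1]
width: 0.0571
```

Run:
```python
from h import *
s=env.observe();print(s['tool_pos'],s['contact_force'],s['wrist_torque'])
```

```text
[ 0.42559382 -0.07529481  0.02568375] [ 0.46442332 -1.66733574 10.09895426] [-0.10059147 -0.05548978 -0.03288149]
```

There is contact with 10 N on the saucer. I open the fingers and back off.

Call:
arm_command(increments=[[[0,0,-0.0005],[0,0,0],0.5],[[0,0,-0.0005],[0,0,0],0.7],[[0,0,-0.0005],[0,0,0],1],[[0,0,-0.0005],[0,0,0],1],[[0,0,-0.0005],[0,0,0],1]])

```text
t: 6.97
tool_pos: [0.4256, -0.0753, 0.0263]
tool_rot: [[-1.0, -0.003, -0.0], [-0.003, 1.0, -0.002], [0.0, -0.002, -1.0]]
contact_force: [0.3, 1.0, -0.2]
width: 0.0857
```

Call:
arm_command(increments=[[[0,0,-0.015],[0,0,0],1],[[0,0,-0.04],[0,0,0],1],[[0,0,-0.07],[0,0,0],1],[[0,0,-0.1],[0,0,0],1],[[0,0,-0.12],[0,0,0],1]])

```text
t: 7.38
tool_pos: [0.4263, -0.0752, 0.1487]
tool_rot: [[-1.0, -0.003, 0.002], [-0.003, 1.0, -0.002], [-0.002, -0.002, -1.0]]
contact_force: [1.2, 0.3, -0.2]
width: 0.0854
```

Run:
```python
from h import *
b=env.grab_frame('side')
s=env.observe();print(s['t'],s['tool_pos'],s['tool_rot'].round(4),s['width'],s['contact_force'])
cv2.imwrite('pics/p4.png',cv2.resize(b[80:280,280:480],(500,500),interpolation=2))
```

```text
7.4333 [ 0.42812484 -0.07552852  0.15138753] [[-1.     -0.0028  0.0062]
 [-0.0028  1.     -0.0029]
 [-0.0061 -0.0029 -1.    ]] 0.08544968376935093 [ 1.54181894 -1.01741748  2.88367059]
```

View pics/p4.png

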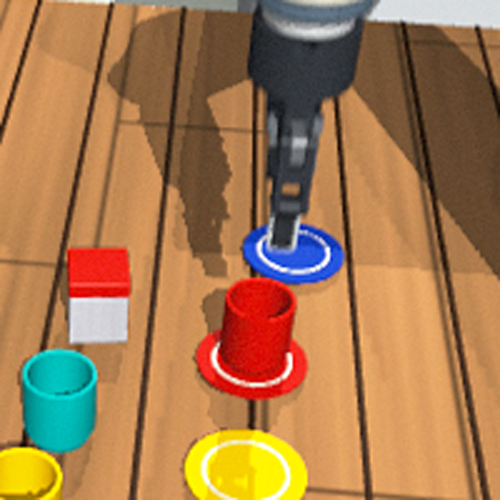

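The red cup stands upright on the red saucer (255,340). Next is the blue cup.

Call:
arm_command(increments=[[[-0.005,0.025,0],[0,0,0],1],[[-0.012,0.065,0],[0,0,0],1],[[-0.019,0.105,0],[0,0,0],1],[[-0.026,0.145,0],[0,0,0],1],[[-0.034,0.185,0],[0,0,0],1]])

```text
t: 7.85
tool_pos: [0.4614, 0.1113, 0.1511]
tool_rot: [[-1.0, -0.002, 0.007], [-0.002, 1.0, -0.003], [-0.007, -0.003, -1.0]]
contact_force: [1.0, 0.2, 0.8]
width: 0.0855
```

Call:
arm_command(increments=[[[-0.007,0.038,0],[0,0,0],1],[[-0.014,0.075,0],[0,0,0],1],[[-0.021,0.11,0],[0,0,0],1],[[-0.027,0.14,0],[0,0,0],1],[[-0.031,0.165,0],[0,0,0],1]])

```text
t: 8.27
tool_pos: [0.4922, 0.2789, 0.1506]
tool_rot: [[-1.0, -0.003, 0.007], [-0.003, 1.0, -0.003], [-0.007, -0.003, -1.0]]
contact_force: [0.8, 0.2, -0.1]
width: 0.0854
```

Call:
arm_command(increments=[[[-0.005,0.027,0],[0,0,0],1],[[-0.01,0.05,0],[0,0,0],1],[[-0.013,0.068,0],[0,0,0],1],[[-0.015,0.08,0],[0,0,0],1],[[-0.016,0.084,0],[0,0,0],1]])

```text
t: 8.68
tool_pos: [0.5079, 0.3645, 0.1501]
tool_rot: [[-1.0, -0.005, 0.007], [-0.005, 1.0, -0.002], [-0.007, -0.002, -1.0]]
contact_force: [0.6, -0.4, -0.5]
width: 0.0854
```

Run:
```python
from h import *
a=env.grab_frame('top');b=env.grab_frame('side')
s=env.observe();print(s['t'],s['tool_pos'],s['tool_rot'].round(4))
cv2.imwrite('pics/p5.png',np.hstack([cv2.resize(a[180:380,60:260],(400,400),interpolation=2),cv2.resize(b[280:480,220:420],(400,400),interpolation=2)]))
cv2.imwrite('pics/p5t.png',a)
for sm in(110,150):print(fit('top',a,'cup',0,(347,294),z0=.01,smin=sm,r=24))
```

```text
8.7833 [0.50771516 0.36297145 0.15006837] [[-1.     -0.0041  0.0064]
 [-0.0041  1.     -0.003 ]
 [-0.0064 -0.0031 -1.    ]]
(array([ 0.43474117, -0.07081053]), 2.142386317379538)
(array([ 0.43469012, -0.0707778 ]), 2.070002401166357)
```

View pics/p5.png

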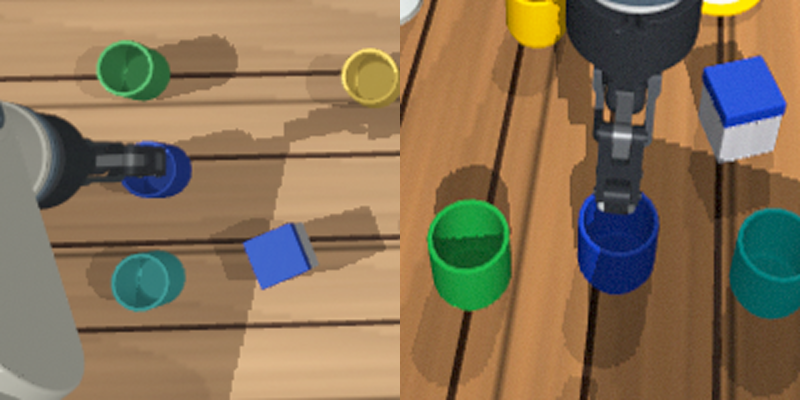

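The fingers are centred over the blue cup and clear of the green and turquoise cups. I descend.

Call:
arm_command(increments=[[[0,-0.002,0.015],[0,0.2,0],1],[[0,-0.004,0.04],[-0.2,0.4,0],1],[[0,-0.0045,0.06],[-0.2,0.4,0],1],[[0,-0.0045,0.075],[-0.2,0.4,0],1],[[0,-0.0045,0.08],[-0.2,0.4,0],1]])

```text
t: 9.2
tool_pos: [0.5068, 0.3558, 0.0677]
tool_rot: [[-1.0, -0.003, -0.004], [-0.003, 1.0, -0.002], [0.004, -0.002, -1.0]]
contact_force: [-0.2, 0.1, 0.1]
width: 0.0856
```

Call:
arm_command(increments=[[[0,0.001,0.015],[0,0,0],1],[[0,0.002,0.03],[0,0,0],1],[[0,0.002,0.042],[0,0,0],1],[[0,0.002,0.047],[0,0,0],1],[[0,0.002,0.049],[0,0,0],1]])

```text
t: 9.62
tool_pos: [0.5063, 0.357, 0.0182]
tool_rot: [[-1.0, -0.003, -0.005], [-0.003, 1.0, -0.003], [0.005, -0.003, -1.0]]
contact_force: [-0.2, -0.5, 0.9]
width: 0.0852
```

Call:
arm_command(increments=[[[0,0,0],[0,0,0],0.5],[[0,0,0],[0,0,0],0.2],[[0,0,0],[0,0,0],-0.1],[[0,0,0],[0,0,0],-0.4],[[0,0,0],[0,0,0],-1]], squeeze=35)

```text
t: 10.03
tool_pos: [0.5069, 0.3574, 0.0192]
tool_rot: [[-1.0, -0.003, -0.004], [-0.003, 1.0, -0.002], [0.004, -0.002, -1.0]]
contact_force: [-0.6, -0.2, 6.0]
width: 0.0559
```

Call:
arm_command(increments=[[[0,0,0],[0,0,0],-1],[[0,0,0],[0,0,0],-1],[[0,0,0],[0,0,0],-1],[[0,0,0],[0,0,0],-1],[[0,0,0],[0,0,0],-1]])

```text
t: 10.45
tool_pos: [0.507, 0.3575, 0.0193]
tool_rot: [[-1.0, -0.003, -0.003], [-0.003, 1.0, -0.002], [0.003, -0.002, -1.0]]
contact_force: [-0.1, 1.9, 1.2]
width: 0.0556
```

Call:
arm_command(increments=[[[0,0,-0.01],[0,-0.1,0],-1],[[0,0,-0.03],[-0.1,-0.2,0],-1],[[0,0,-0.06],[-0.1,-0.2,0],-1],[[0,0,-0.085],[-0.1,-0.2,0],-1],[[0,0,-0.1],[-0.1,-0.2,0],-1]])

```text
t: 10.87
tool_pos: [0.5081, 0.3582, 0.1224]
tool_rot: [[-1.0, -0.003, 0.002], [-0.003, 1.0, 0.001], [-0.002, 0.001, -1.0]]
contact_force: [0.3, 0.9, -1.5]
width: 0.0558
```

Run:
```python
from h import *
b=env.grab_frame('side')
s=env.observe();print(s['t'],s['tool_pos'],s['tool_rot'].round(4),s['width'],s['contact_force'])
cv2.imwrite('pics/p6.png',cv2.resize(b[240:480,200:440],(500,500),interpolation=2))
```

```text
10.9167 [0.50920466 0.35898112 0.12467091] [[-1.     -0.0027  0.0049]
 [-0.0027  1.      0.0032]
 [-0.0049  0.0032 -1.    ]] 0.0557498380150169 [1.05704442 0.67685026 0.29707244]
```

View pics/p6.png

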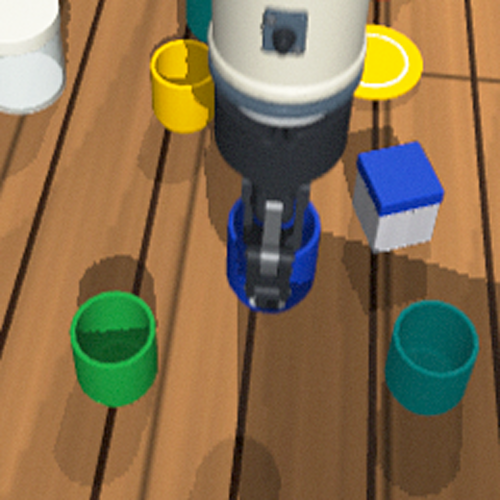

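The blue cup is held upright (270,255). I carry it to the blue saucer, a little higher so that it clears the red cup.

Call:
arm_command(increments=[[[0.005,-0.025,-0.01],[0,0,0],-1],[[0.012,-0.06,-0.02],[0,0,0],-1],[[0.018,-0.095,-0.03],[0,0,0],-1],[[0.025,-0.13,-0.03],[0,0,0],-1],[[0.032,-0.165,-0.03],[0,0,0],-1]])

```text
t: 11.33
tool_pos: [0.4769, 0.1924, 0.1544]
tool_rot: [[-1.0, -0.003, 0.006], [-0.003, 1.0, 0.003], [-0.006, 0.003, -1.0]]
contact_force: [0.4, -0.2, -2.3]
width: 0.0556
```

Call:
arm_command(increments=[[[0.007,-0.037,0],[0,0,0],-1],[[0.014,-0.074,0],[0,0,0],-1],[[0.021,-0.111,0],[0,0,0],-1],[[0.028,-0.148,0],[0,0,0],-1],[[0.035,-0.185,0],[0,0,0],-1]])

```text
t: 11.75
tool_pos: [0.4414, 0.0058, 0.1535]
tool_rot: [[-1.0, -0.004, 0.005], [-0.004, 1.0, 0.003], [-0.005, 0.003, -1.0]]
contact_force: [1.0, -0.5, -0.8]
width: 0.0557
```

Call:
arm_command(increments=[[[0.007,-0.037,0],[0,0,0],-1],[[0.014,-0.074,0],[0,0,0],-1],[[0.021,-0.11,0],[0,0,0],-1],[[0.027,-0.14,0],[0,0,0],-1],[[0.032,-0.165,0],[0,0,0],-1]])

```text
t: 12.17
tool_pos: [0.4089, -0.1613, 0.1527]
tool_rot: [[-1.0, -0.003, 0.005], [-0.003, 1.0, 0.003], [-0.005, 0.003, -1.0]]
contact_force: [0.3, 0.8, -1.6]
width: 0.0553
```

Call:
arm_command(increments=[[[0.006,-0.03,0.005],[0.1,0.1,0],-1],[[0.01,-0.053,0.015],[0.2,0.3,0],-1],[[0.013,-0.067,0.025],[0.2,0.3,0],-1],[[0.0145,-0.074,0.03],[0.2,0.3,0],-1],[[0.0145,-0.075,0.03],[0.2,0.3,0],-1]])

```text
t: 12.58
tool_pos: [0.3936, -0.2367, 0.1213]
tool_rot: [[-1.0, -0.001, -0.002], [-0.001, 1.0, 0.001], [0.002, 0.001, -1.0]]
contact_force: [-0.6, 1.1, -1.6]
width: 0.0556
```

Call:
arm_command(increments=[[[0,0,0],[0,0,0],-1],[[0,0,0],[0,0,0],-1],[[0,0,0],[0,0,0],-1],[[0,0,0],[0,0,0],-1],[[0,0,0],[0,0,0],-1]])

```text
t: 13.0
tool_pos: [0.3939, -0.2362, 0.1217]
tool_rot: [[-1.0, -0.002, -0.002], [-0.002, 1.0, 0.0], [0.002, 0.0, -1.0]]
contact_force: [0.8, 0.2, -1.1]
width: 0.0555
```

Run:
```python
from h import *
b=env.grab_frame('side')
s=env.observe();print(s['t'],s['tool_pos'],s['tool_rot'].round(4),s['width'],s['contact_force'])
cv2.imwrite('pics/p7.png',b);t=s['tool_pos'];z=t[2]-.0193
u=proj('side',[[t[0],t[1],z+.032]])[0].astype(int).tolist();print(u)
print(fit('side',b,'cup',113,u,z0=z,r=30))
print('red',fit('side',b,'cup',0,(384,207),z0=.01,smin=150))
cv2.imwrite('pics/p7c.png',cv2.resize(b[70:270,280:480],(500,500),interpolation=2))
```

```text
13.05 [ 0.39387651 -0.23627522  0.12160164] [[-1.0e+00 -1.8e-03 -1.6e-03]
 [-1.8e-03  1.0e+00  5.0e-04]
 [ 1.6e-03  5.0e-04 -1.0e+00]] 0.05559780774600835 [ 1.28174164 -0.06215975 -1.9144623 ]
[404, 133]
(array([ 0.39343661, -0.23526786]), 0.8908286871126443)
red (array([ 0.43273839, -0.05600375]), 1.6073259795209616)
```

View pics/p7c.png

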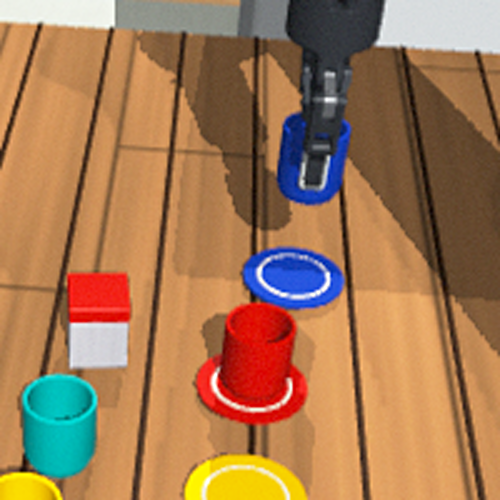

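The blue cup is above the blue saucer (293,275 in the crop), and the fit agrees with the saucer within about 1 mm. I lower it.

Call:
arm_command(increments=[[[0,0,0.015],[0,0,0],-1],[[0,0,0.04],[0,0,0],-1],[[0,0,0.062],[0,0,0],-1],[[0,0,0.075],[0,0,0],-1],[[0,0,0.081],[0,0,0],-1]])

```text
t: 13.47
tool_pos: [0.3929, -0.2355, 0.0391]
tool_rot: [[-1.0, -0.002, -0.004], [-0.002, 1.0, 0.002], [0.004, 0.002, -1.0]]
contact_force: [-0.2, 0.4, -0.9]
width: 0.0553
```

Call:
arm_command(increments=[[[0,0,0],[0,0,0],-1],[[0,0,0],[0,0,0],-1],[[0,0,0],[0,0,0],-1],[[0,0,0],[0,0,0],-1],[[0,0,0],[0,0,0],-1]])

```text
t: 13.88
tool_pos: [0.3935, -0.2358, 0.0399]
tool_rot: [[-1.0, -0.002, -0.002], [-0.002, 1.0, 0.001], [0.002, 0.001, -1.0]]
contact_force: [0.0, 0.0, -1.2]
width: 0.0556
```

Call:
arm_command(increments=[[[-0.0005,0,0.003],[0,0,0],-1],[[-0.0005,0,0.006],[0,0,0],-1],[[-0.0005,0,0.008],[0,0,0],-1],[[-0.0005,0,0.0095],[0,0,0],-1],[[-0.0005,0,0.011],[0,0,0],-1]])

```text
t: 14.3
tool_pos: [0.394, -0.2356, 0.0289]
tool_rot: [[-1.0, -0.002, -0.002], [-0.002, 1.0, 0.001], [0.002, 0.001, -1.0]]
contact_force: [-2.2, 11.2, 24.2]
width: 0.0555
```

Contact is firm. I ease up slightly before opening.

Call:
arm_command(increments=[[[0,0,-0.0005],[0,0,0],-1],[[0,0,-0.0007],[0,0,0],-1],[[0,0,-0.0007],[0,0,0],0.5],[[0,0,-0.0007],[0,0,0],1],[[0,0,-0.0007],[0,0,0],1]])

```text
t: 14.72
tool_pos: [0.3941, -0.2357, 0.0296]
tool_rot: [[-1.0, -0.002, -0.002], [-0.002, 1.0, 0.001], [0.002, 0.001, -1.0]]
contact_force: [0.3, 1.0, 0.5]
width: 0.0847
```

Call:
arm_command(increments=[[[0,0,0],[0,0,0],1],[[0,0,0],[0,0,0],1],[[0,0,-0.01],[0,0,0],1],[[0,0,-0.03],[0,0,0],1],[[0,0,-0.06],[0,0,0],1]])

```text
t: 15.13
tool_pos: [0.3927, -0.2349, 0.0891]
tool_rot: [[-1.0, -0.002, -0.006], [-0.002, 1.0, 0.003], [0.006, 0.003, -1.0]]
contact_force: [0.1, -0.7, -0.6]
width: 0.0848
```

Call:
arm_command(increments=[[[0,0,-0.025],[0,0,0],1],[[0,0,-0.045],[0,0,0],1],[[0,0,-0.06],[0,0,0],1],[[0,0,-0.065],[0,0,0],1],[[0,0,-0.065],[0,0,0],1]])

```text
t: 15.55
tool_pos: [0.3938, -0.2356, 0.1558]
tool_rot: [[-1.0, -0.002, -0.003], [-0.002, 1.0, 0.002], [0.003, 0.002, -1.0]]
contact_force: [-0.1, 1.0, 0.4]
width: 0.0855
```

Run:
```python
from h import *
b=env.grab_frame('side')
s=env.observe();print(s['t'],s['tool_pos'],s['tool_rot'].round(4),s['width'],s['contact_force'])
cv2.imwrite('pics/p8.png',cv2.resize(b[70:270,280:480],(500,500),interpolation=2))
```

```text
15.6 [ 0.39324786 -0.23519794  0.15459807] [[-1.     -0.0019 -0.0049]
 [-0.0019  1.      0.0027]
 [ 0.0049  0.0027 -1.    ]] 0.08550336703929642 [0.06174662 0.02039765 0.49343823]
```

View pics/p8.png

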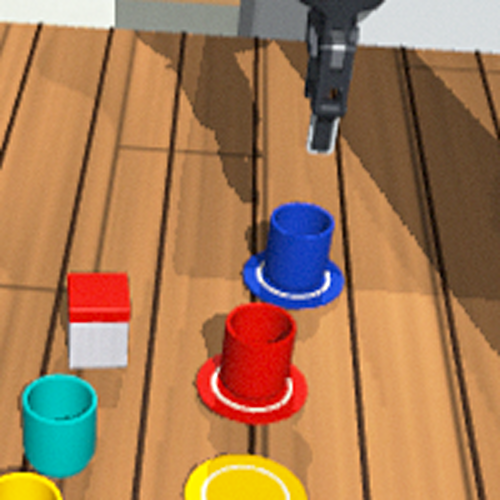

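The blue cup stands upright on the blue saucer (300,245). Next is the yellow cup.

Call:
arm_command(increments=[[[-0.012,0.023,0],[0,0,0],1],[[-0.03,0.055,0],[0,0,0],1],[[-0.048,0.088,0],[0,0,0],1],[[-0.066,0.12,0],[0,0,0],1],[[-0.085,0.155,0],[0,0,0],1]])

```text
t: 16.02
tool_pos: [0.4775, -0.0786, 0.1533]
tool_rot: [[-1.0, -0.001, -0.007], [-0.001, 1.0, 0.003], [0.007, 0.003, -1.0]]
contact_force: [1.0, -0.1, -0.3]
width: 0.0856
```

Call:
arm_command(increments=[[[-0.018,0.033,0],[0,0,0],1],[[-0.036,0.065,0],[0,0,0],1],[[-0.053,0.096,0],[0,0,0],1],[[-0.068,0.124,0],[0,0,0],1],[[-0.08,0.145,0],[0,0,0],1]])

```text
t: 16.43
tool_pos: [0.5574, 0.0689, 0.1514]
tool_rot: [[-1.0, -0.002, -0.009], [-0.002, 1.0, 0.003], [0.009, 0.003, -1.0]]
contact_force: [0.5, -1.4, 0.2]
width: 0.0853
```

Call:
arm_command(increments=[[[-0.014,0.025,0],[0,0,0],1],[[-0.025,0.045,0],[0,0,0],1],[[-0.033,0.059,0],[0,0,0],1],[[-0.038,0.067,0],[0,0,0],1],[[-0.039,0.069,0],[0,0,0],1]])

```text
t: 16.85
tool_pos: [0.5963, 0.1389, 0.1503]
tool_rot: [[-1.0, -0.003, -0.01], [-0.003, 1.0, 0.003], [0.01, 0.003, -1.0]]
contact_force: [-0.7, -0.1, 0.3]
width: 0.0853
```

Run:
```python
from h import *
a=env.grab_frame('top');b=env.grab_frame('side')
s=env.observe();print(s['t'],s['tool_pos'],s['tool_rot'].round(4))
cv2.imwrite('pics/p9.png',np.hstack([cv2.resize(a[130:330,160:360],(400,400),interpolation=2),cv2.resize(b[170:370,200:400],(400,400),interpolation=2)]))
cv2.imwrite('pics/p9t.png',a)
```

```text
16.95 [0.59568564 0.13755754 0.1506472 ] [[-0.9999 -0.0026 -0.0106]
 [-0.0026  1.      0.0024]
 [ 0.0105  0.0024 -0.9999]]
```

View pics/p9.png

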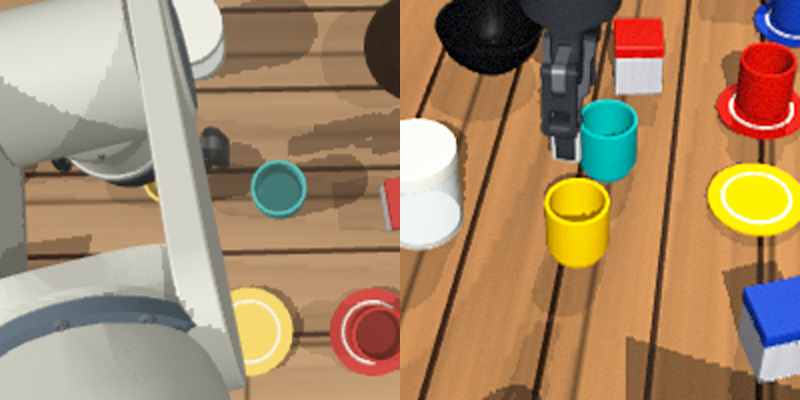

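The right crop shows the gripper above and behind the yellow cup as expected. The far finger will pass about 25 mm from the turquoise cup. I correct the tilt and descend.

Call:
arm_command(increments=[[[-0.001,-0.002,0.015],[0.1,-0.3,0],1],[[-0.003,-0.004,0.04],[0.1,-0.6,0],1],[[-0.003,-0.004,0.06],[0.1,-0.6,0],1],[[-0.003,-0.004,0.075],[0.1,-0.6,0],1],[[-0.003,-0.004,0.08],[0.1,-0.6,0],1]])

```text
t: 17.37
tool_pos: [0.5957, 0.1319, 0.0683]
tool_rot: [[-1.0, -0.001, -0.004], [-0.001, 1.0, -0.0], [0.004, -0.0, -1.0]]
contact_force: [-0.8, -0.1, 0.9]
width: 0.0854
```

Call:
arm_command(increments=[[[-0.001,0.001,0.015],[0,0,0],1],[[-0.002,0.0015,0.03],[0,-0.2,0],1],[[-0.002,0.0015,0.042],[0,-0.2,0],1],[[-0.002,0.0015,0.047],[0,-0.2,0],1],[[-0.002,0.0015,0.049],[0,-0.2,0],1]])

```text
t: 17.78
tool_pos: [0.5969, 0.1329, 0.0188]
tool_rot: [[-1.0, -0.001, -0.002], [-0.001, 1.0, -0.001], [0.002, -0.001, -1.0]]
contact_force: [0.9, -0.3, 0.7]
width: 0.0856
```

Call:
arm_command(increments=[[[0,0,0],[0,0,0],0.5],[[0,0,0],[0,0,0],0.2],[[0,0,0],[0,0,0],-0.1],[[0,0,0],[0,0,0],-0.4],[[0,0,0],[0,0,0],-1]])

```text
t: 18.2
tool_pos: [0.5976, 0.1331, 0.0199]
tool_rot: [[-1.0, -0.001, -0.0], [-0.001, 1.0, -0.0], [0.0, -0.0, -1.0]]
contact_force: [-0.8, 0.6, 5.3]
width: 0.0564
```

Call:
arm_command(increments=[[[0,0,0],[0,0,0],-1],[[0,0,0],[0,0,0],-1],[[0,0,0],[0,0,0],-1],[[0,0,0],[0,0,0],-1],[[0,0,0],[0,0,0],-1]])

```text
t: 18.62
tool_pos: [0.5977, 0.1332, 0.0199]
tool_rot: [[-1.0, -0.001, -0.0], [-0.001, 1.0, -0.0], [0.0, -0.0, -1.0]]
contact_force: [-0.4, -0.0, 1.7]
width: 0.0562
```

Call:
arm_command(increments=[[[0,0,-0.01],[0,0,0],-1],[[0,0,-0.03],[0,0,0],-1],[[0,0,-0.06],[0,0,0],-1],[[0,0,-0.085],[0,0,0],-1],[[0,0,-0.1],[0,0,0],-1]])

```text
t: 19.03
tool_pos: [0.5987, 0.1334, 0.1231]
tool_rot: [[-1.0, -0.001, 0.003], [-0.001, 1.0, 0.0], [-0.003, 0.0, -1.0]]
contact_force: [0.8, -0.1, -1.6]
width: 0.0565
```

Call:
arm_command(increments=[[[0.016,-0.007,0],[0,0,0],-1],[[0.042,-0.019,0],[0,0,0],-1],[[0.07,-0.033,0],[0,0,0],-1],[[0.09,-0.042,0],[0,0,0],-1],[[0.105,-0.049,0],[0,0,0],-1]])

```text
t: 19.45
tool_pos: [0.4912, 0.0834, 0.1231]
tool_rot: [[-1.0, -0.001, 0.001], [-0.001, 1.0, -0.0], [-0.001, -0.0, -1.0]]
contact_force: [0.6, -0.3, -1.2]
width: 0.0565
```

Call:
arm_command(increments=[[[0.02,-0.009,0],[0,0,0],-1],[[0.037,-0.017,0],[0,0,0],-1],[[0.049,-0.022,0],[0,0,0],-1],[[0.055,-0.0255,0],[0,0,0],-1],[[0.055,-0.0255,0],[0,0,0],-1]])

```text
t: 19.87
tool_pos: [0.4351, 0.0574, 0.1234]
tool_rot: [[-1.0, -0.0, 0.001], [-0.0, 1.0, -0.0], [-0.001, -0.0, -1.0]]
contact_force: [0.6, 0.9, -2.2]
width: 0.0563
```

Call:
arm_command(increments=[[[0,0,0],[0,0,0],-1],[[0,0,0],[0,0,0],-1],[[0,0,0],[0,0,0],-1],[[0,0,0],[0,0,0],-1],[[0,0,0],[0,0,0],-1]])

```text
t: 20.28
tool_pos: [0.4354, 0.0576, 0.1233]
tool_rot: [[-1.0, -0.001, 0.001], [-0.001, 1.0, -0.0], [-0.001, -0.0, -1.0]]
contact_force: [0.4, 0.1, -1.4]
width: 0.0563
```

Run:
```python
from h import *
b=env.grab_frame('side')
s=env.observe();print(s['t'],s['tool_pos'],s['tool_rot'].round(4),s['width'],s['contact_force'])
t=s['tool_pos'];z=t[2]-.0199
u=proj('side',[[t[0],t[1],z+.032]])[0].astype(int).tolist();print(u)
print(fit('side',b,'cup',27,u,z0=z,smin=180,r=42))
cv2.imwrite('pics/p10.png',cv2.resize(b[100:340,260:500],(500,500),interpolation=2))
```

```text
20.3333 [0.43529458 0.05752066 0.1232664 ] [[-1.e+00 -6.e-04  4.e-04]
 [-6.e-04  1.e+00 -2.e-04]
 [-4.e-04 -2.e-04 -1.e+00]] 0.05657886240336637 [-1.07486827 -0.75689225 -0.71505914]
[385, 218]
(array([0.43560294, 0.05884905]), 0.9269829413772981)
```

View pics/p10.png

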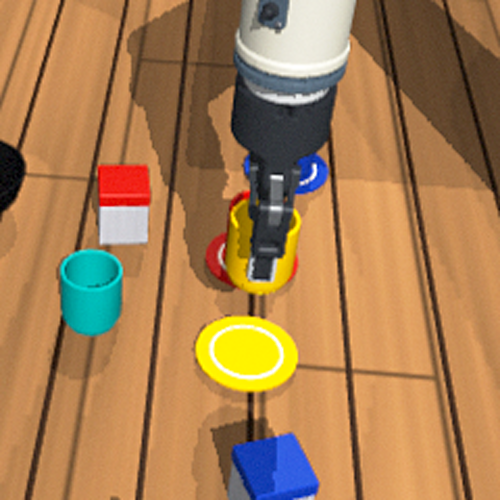

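The yellow cup is over the yellow saucer and centred. I lower it.

Call:
arm_command(increments=[[[0,0,0.015],[0,0,0],-1],[[0,0,0.04],[0,0,0],-1],[[0,0,0.062],[0,0,0],-1],[[0,0,0.075],[0,0,0],-1],[[0,0,0.082],[0,0,0],-1]])

```text
t: 20.75
tool_pos: [0.4344, 0.0574, 0.0396]
tool_rot: [[-1.0, -0.001, -0.002], [-0.001, 1.0, -0.001], [0.002, -0.001, -1.0]]
contact_force: [0.1, -0.4, -1.2]
width: 0.0563
```

Call:
arm_command(increments=[[[0,0,0],[0,0,0],-1],[[0,0,0],[0,0,0],-1],[[0,0,0],[0,0,0],-1],[[0,0,0],[0,0,0],-1],[[0,0,0],[0,0,0],-1]])

```text
t: 21.17
tool_pos: [0.4351, 0.0575, 0.0404]
tool_rot: [[-1.0, -0.001, -0.0], [-0.001, 1.0, -0.0], [0.0, -0.0, -1.0]]
contact_force: [-0.0, -0.6, -0.9]
width: 0.0566
```

Contact should come at about z = 0.030.

Call:
arm_command(increments=[[[0,0,0.003],[0,0,0],-1],[[0,0,0.006],[0,0,0],-1],[[0,0,0.008],[0,0,0],-1],[[0,0,0.0095],[0,0,0],-1],[[0,0,0.0102],[0,0,0],-1]])

```text
t: 21.58
tool_pos: [0.4349, 0.0575, 0.0299]
tool_rot: [[-1.0, -0.001, -0.001], [-0.001, 1.0, -0.0], [0.001, -0.0, -1.0]]
contact_force: [-0.0, 1.8, 1.7]
width: 0.0567
```

Call:
arm_command(increments=[[[0,0,0.0003],[0,0,0],-1],[[0,0,0.0003],[0,0,0],-1],[[0,0,0.0003],[0,0,0],0.5],[[0,0,0.0003],[0,0,0],1],[[0,0,0.0003],[0,0,0],1]])

```text
t: 22.0
tool_pos: [0.4349, 0.0575, 0.0296]
tool_rot: [[-1.0, -0.001, -0.001], [-0.001, 1.0, -0.0], [0.001, -0.0, -1.0]]
contact_force: [0.6, -0.1, 0.5]
width: 0.0846
```

Call:
arm_command(increments=[[[0,0,0],[0,0,0],1],[[0,0,0],[0,0,0],1],[[0,0,-0.01],[0,0,0],1],[[0,0,-0.03],[0,0,0],1],[[0,0,-0.06],[0,0,0],1]])

```text
t: 22.42
tool_pos: [0.4332, 0.0573, 0.0892]
tool_rot: [[-1.0, -0.001, -0.005], [-0.001, 1.0, -0.001], [0.005, -0.001, -1.0]]
contact_force: [0.8, -0.0, 0.3]
width: 0.0856
```

Call:
arm_command(increments=[[[0,0,-0.03],[0,0,0],1],[[0,0,-0.06],[0,0,0],1],[[0,0,-0.09],[0,0,0],1],[[0,0,-0.12],[0,0,0],1],[[0,0,-0.14],[0,0,0],1]])

```text
t: 22.83
tool_pos: [0.4345, 0.0575, 0.2328]
tool_rot: [[-1.0, -0.001, -0.002], [-0.001, 1.0, -0.001], [0.002, -0.001, -1.0]]
contact_force: [0.6, 0.2, -0.0]
width: 0.0852
```

Call:
arm_command(increments=[[[0,0.03,0],[0,0,0],1],[[0,0.07,0],[0,0,0],1],[[0,0.11,0],[0,0,0],1],[[0,0.15,0],[0,0,0],1],[[0,0.19,0],[0,0,0],1]])

```text
t: 23.25
tool_pos: [0.4338, 0.2492, 0.2337]
tool_rot: [[-1.0, -0.0, -0.001], [-0.0, 1.0, -0.0], [0.001, -0.0, -1.0]]
contact_force: [2.0, 0.1, 0.2]
width: 0.0854
```

Call:
arm_command(increments=[[[0.01,0.035,0],[0,0,0],1],[[0.02,0.07,0],[0,0,0],1],[[0.03,0.11,0],[0,0,0],1],[[0.04,0.14,0],[0,0,0],1],[[0.05,0.15,0],[0,0,0],1]])

```text
t: 23.67
tool_pos: [0.3829, 0.403, 0.2346]
tool_rot: [[-1.0, -0.002, -0.0], [-0.002, 1.0, 0.002], [0.0, 0.002, -1.0]]
contact_force: [0.1, -0.0, 0.2]
width: 0.0851
```

Run:
```python
from h import *
a=env.grab_frame('top');b=env.grab_frame('side');cv2.imwrite('pics/p11t.png',a);cv2.imwrite('pics/p11s.png',b)
s=env.observe();print(s['t'],s['tool_pos'],s['width'],s['contact_force'])
A=cv2.resize(a[200:350,250:450],(400,300),interpolation=2);B=cv2.resize(b[120:320,250:450],(300,300),interpolation=2)
cv2.imwrite('pics/p11.png',np.hstack([A,B]))
```

```text
23.7667 [0.38218497 0.40081007 0.23422028] 0.08525678252652355 [ 0.53297899 -0.45587036 -0.37979202]
```

View pics/p11.png

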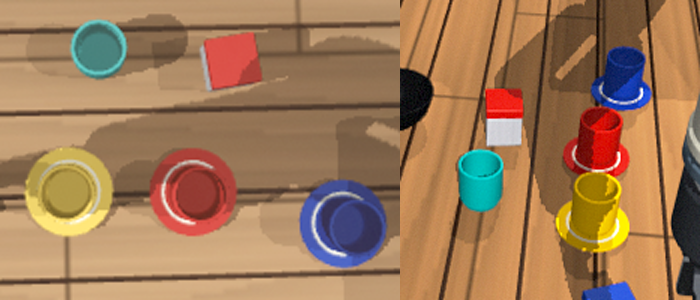

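All three cups stand on their own saucers. I check the centring with an overlay of the ideal rim and saucer outlines, and look for motion in the things that must stay.

Run:
```python
from h import *
a=cv2.imread('pics/p11t.png');b=cv2.imread('pics/p11s.png');T0=cv2.imread('pics/top0.png')
K=5;C={'r':(.4327,-.0753),'b':(.395,-.236),'y':(.4363,.058)};out=[]
for k,(x,y) in C.items():
    row=[]
    for n,I in(('top',a),('side',b)):
        u=proj(n,[[x,y,.035]])[0].round().astype(int);x0,y0=u[0]-26,u[1]-30
        c=cv2.resize(I[y0:y0+60,x0:x0+52],None,fx=K,fy=K,interpolation=cv2.INTER_CUBIC)
        for z,r in((.01,.047),(.074,.029)):
            p=((proj(n,circ(x-(.0015 if n=='side' else 0),y,z,r))-[x0,y0]+.5)*K).round().astype(np.int32);cv2.polylines(c,[p],True,(0,255,0),1)
        row.append(c)
    out.append(np.vstack(row))
cv2.imwrite('pics/p12.png',np.hstack(out))
d=np.abs(a.astype(int)-T0).max(2)
for k,(u,v) in {'tinr':(367,230),'tinb':(199,308),'bowl':(370,153),'jar':(255,147),'t2':(299,224),'green':(124,214),'t1':(134,320)}.items(): 
    g=lambda I:cv2.cvtColor(I[v-26:v+26,u-26:u+26],cv2.COLOR_BGR2GRAY).astype(np.float32)
    print(k,'shift px',np.round(cv2.phaseCorrelate(g(T0),g(a))[0],2))
```

```text
tinr shift px [-0.3  -0.46]
tinb shift px [0.22 0.39]
bowl shift px [-0.03  0.03]
jar shift px [0.01 0.03]
t2 shift px [ 0.02 -0.04]
green shift px [0.03 0.01]
t1 shift px [ 0.04 -0.03]
```

View pics/p12.png

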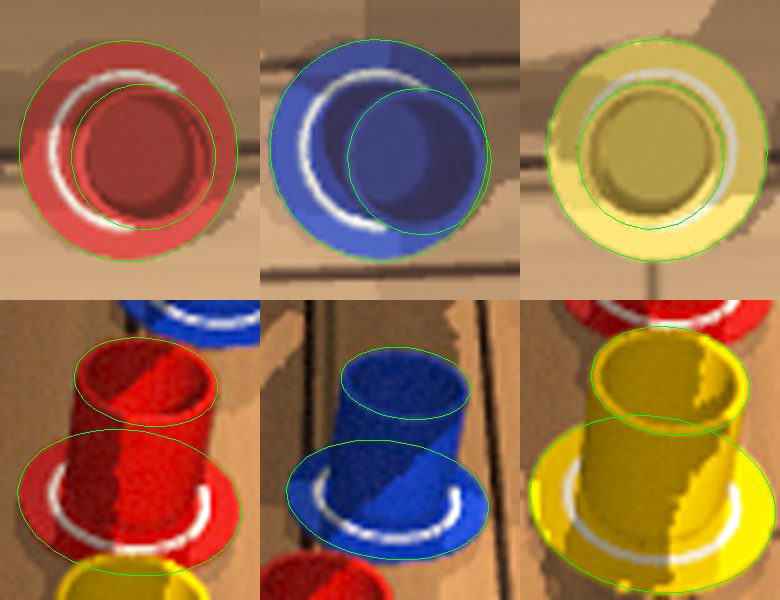

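The overlay shows each rim and saucer on its ideal outline to within about 1–2 mm, all upright. I hand in.

```bash
python3 -c "
from cell import env
print(env.sign_off(), env.observe()['t'])"
```

```text
the job is handed in; nothing more can be done
the job is handed in; nothing more can be done
```

The red, blue and yellow cups each stand upright on the saucer of their own colour. I placed them in that order and handed the job in at about 24 s of the 88 s allowed. Each cup was lowered until it touched its saucer, then released. The highest wrist force I read at those touches was about 24 N, on the blue one.

- **Centring:** in the last overlay, from both cameras, the cup rims and saucer edges lay within about 1–2 mm of the ideal outlines. The red cup was the farthest off, at about 1–1.5 mm.
- **Things to leave alone:** the bowl, the jar and the look-alike cups showed no shift in the top view, at most 0.04 pixel. The tins read 0.4–0.6 pixel, which is about 1 mm. I put that down to changed shadows, because the gripper never came near them.
- **Checks that failed or disagreed:**
  - The side camera's saucer positions differed from the top camera's by up to 5 mm in y, probably because the dark rim edge was left out of the fit. I used the top camera's values.
  - The numeric fit of the placed red cup failed because it merged with its saucer. The overlay replaced it.

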